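# Free the wedged condiment caddy from its crate

## Task

The condiment caddy has tipped and jammed diagonally in the wooden crate. Take it by its handle, turn it level while it is still inside the crate so that its corners come free, then lift it straight out. Set it down gently, upright, in the middle of the cork mat with its long sides along the mat's long sides, and let go; leave the mug, the salt shaker and the spice jar where they are.

Things in the scene. Friction and masses are not known exactly. Their poses are not given: they have to be found in the camera images.
- caddy: Pale wooden open box 120 (x) x 80 (y) x 60 mm with a loop handle across its middle, 165 mm high in all, 0.3 kg. Origin: centre of underside; z up. Starts leaning some 27 degrees: -x end on the crate's floor, its underside near the +x end on the inner edge of the crate's step, handle leaning to the crate's -x end. Its top -x edge is under the crate's lip; turning it level about its lower +x edge (60 mm from the origin) frees it
- caddy_handle (a point): Centre of the caddy's handle bar, 150 mm above the middle of its underside, axes as the caddy. The bar is flat: 14 mm thick (x), 80 mm long (y), 30 mm high; between its two posts, 56 mm apart, it is open below. Grip it across its 14 mm, along the caddy's own z
- crate: Fixed darker wooden open crate, 150 (x) x 122 (y) x 113 mm high, walls and floor 6 mm. Origin: centre of underside, z up, +x roughly away from the robot. A lip along the top of its -x wall juts 8 mm inwards, 6 mm thick, underside at 107 mm. Inside its +x end a step, 16 mm wide, full width, top at 53 mm. The mouth from lip to far wall is 130 mm long
- mat: Fixed cork mat on the worktop, 170 (x) x 130 (y) x 6 mm thick. Origin: centre of its underside
- mug: Bystander: white mug with a handle, 92 x 127 x 95 mm, behind the work. Origin: centre of its underside
- salt: Bystander: salt shaker 44 mm across, 90 mm high, on the robot's side of the work. Origin: centre of its underside
- spice: Bystander: spice jar with black cap, 40 mm across, 105 mm high, behind the work. Origin: centre of its underside

How it is judged:
By the outcome, as a careful person would: the job done as asked, in the order asked, and still so for the second after the job is handed in, with the robot touching nothing.
It also fails if it takes over 42 s, if anything falls off the work surface, if the arm or the gripper's body presses on something with over 40 N, if the wrist force passes 120 N, or if a joint passes its speed limit or range.

## Robot

A 6-joint arm with a two-finger parallel gripper is mounted at the origin on a cart in front of the work surface, level with it; the furniture and walls round the work are solid. World frame = base frame: x ahead of the robot, y to its left, z up, the work surface at z = 0. Lengths are in mm, angles in rad, forces in N, time in s.
With the tool pointing down it reaches from about 325 to 875 mm from the base axis. Payload 4.4 kg.
Tool frame: the origin (TCP) lies at the very end of the fingers, on their centre line; the grasp point (between the pads) lies 19 mm behind it (bot.hold_point_z is the distance from the TCP to the grasp point, in mm); z points along the fingers, x is the direction in which the jaws open and shut, and the axes are right-handed (so a half turn about z gives the same grasp; the last joint's range is limited). The gripper opens to 85 mm and grips with 20 to 120 N. Pads are 22 mm wide; open, the fingers measure 114 mm over their backs; the gripper's body (76 mm by 85 mm) begins 54 mm behind the grasp point. The pads swing forward as they close: fully open they stand 13 mm farther back than shut.
Start: joints at [1.056, 0.207, 1.542, -0, 1.393, -0.15], TCP at [204.611, 537.366, 231.282] pointing down, gripper open.
Joint ranges: [-2.73, 2.73], [-0.86, 2.22], [0.23, 2.46], [-1.11, 4.25], [0.08, 2.63], [-2.82, 2.82]. Speed limits (rad/s): [2.79, 2.79, 3.14, 3.14, 3.14, 3.14].

## Interface

Orientations are given as a 3x3 rotation matrix whose columns are the frame's x, y, z axes.
In Python, from rig import bot, imaging, finish_job gives the robot as it stands. The module is installed in compiled form; this text tells all that it offers.
- The arm moves only by the shell command python3 -m creep 'ROWS' [FORCE]. ROWS is text: rows parted by semicolons, each of 5 numbers parted by spaces: the shift along the tool's x, y, z in cm, then the turn about the tool's z in degrees, then the opening, from 0 (shut) to 1 (fully open). A call has 1 to 8 rows; each row is the pose to reach, as a shift and turn from the pose measured when the call began, along the tool's axes at that moment; what a row does not reach only later rows make up. A row lasts 1/12 s, in which the tool goes at most 41.7 mm and 7.16 degrees, less where a joint would pass 70% of its speed; a pose out of reach is approached as far as the arm can. A call with a gripper value outside its range is refused whole. The fingers move at their own pace and stop on an object; FORCE is the grip in N (left out, the last holds). Time passes only in rows, so rows that repeat a pose let the fingers close. It gives the time, the measured TCP pose, the force and the opening at its end, in the units of the state.
- bot.state(): the state, without advancing time (a new reading comes with each control period).
- imaging.get_image(name): name is "scene" or "top" or "wrist"; returns a dict with "image" (384x512x3 uint8, blue, green, red), "range_z" (384x512 float32, mm along the optical axis (not along the pixel's ray), 0 where there is no reading), "fov_y" (degrees; the focal length in pixels is half the picture's height over the tangent of half this angle, whatever the lens; pixels are square), "cx", "cy" (the principal point, pixels), "R" (3x3) and "t" (3): a world point X has camera coordinates R X + t; the wrist camera has in their place "T_tool_cam" (4x4, takes a point from camera to tool coordinates, whose origin is the TCP and whose axes are the tool frame's). Camera axes: x right, y down, z forward; pixel columns grow to the right and rows downward; lengths in mm; the calibration is good to about 2 mm. A picture is of the moment at which its call begins: read the wrist's pose just before it.
- finish_job(): hands the job in, once; it reports no verdict.
The state is a dict: "clock": time; "joints": joint angles; "dq": joint speeds; "effort": joint torques, N m; "position": TCP position; "tool_rot": TCP orientation; "wrist_force": force on the tool from outside, world axes, zero at the start; "moment": the same for the moment, N m; "width": finger opening in mm.
Only numpy, scipy, OpenCV 4.12 (cv2) and the standard library are available. Lean on these libraries where they do the work, as an engineer would, in place of code of your own. Each camera call takes 0.05 s, during which the arm holds its last target.

## Working session

There is one attempt and no reset: what is moved stays moved. The work goes in short steps, Python scripts to look and compute and a shell command to move; the robot and the scene stay as the last step left them, time stands still between calls to the robot, and variables do not carry over. Pictures are saved under pics/ and viewed, and the job is handed in when it is done.

```bash
mkdir -p pics
cat > h.py <<'E'
import numpy as np, cv2
from rig import bot, imaging
def grab(name,tag):
    s=bot.state(); d=imaging.get_image(name)
    cv2.imwrite(f'pics/{tag}.png',d['image'])
    h,w=d['image'].shape[:2]; f=h/2/np.tan(np.radians(d['fov_y'])/2)
    v,u=np.mgrid[:h,:w]; z=d['range_z'].astype(float)
    P=np.stack([(u-d['cx'])/f*z,(v-d['cy'])/f*z,z],-1)
    if 'R' in d: W=(P-np.array(d['t']).ravel())@np.array(d['R'])
    else:
        T=np.array(d['T_tool_cam']); W=(P@T[:3,:3].T+T[:3,3])@np.array(s['tool_rot']).T+np.array(s['position'])
    W[z<=0]=np.nan
    np.save(f'pics/{tag}.npy',W)
    return d['image'],W,d
E
python3 - <<'E'
from h import *
np.set_printoptions(precision=3,suppress=True)
print(bot.state(),bot.hold_point_z)
for n in('scene','top','wrist'):
    i,W,d=grab(n,n+'0'); print(n,d['fov_y'],d['cx'],d['cy'],d.get('R'),d.get('t'),d.get('T_tool_cam'))
E
```

```text
{'clock': 0.0, 'joints': array([ 1.057,  0.207,  1.543,  0.   ,  1.393, -0.15 ]), 'dq': array([ 0.   , -0.001, -0.   , -0.   , -0.002, -0.002]), 'effort': array([ -0.002, -38.304, -29.159,  -0.   ,   0.011,  -0.   ]), 'position': array([204.21 , 536.707, 230.12 ]), 'tool_rot': array([[ 0.356,  0.935, -0.001],
       [ 0.935, -0.356, -0.002],
       [-0.002, -0.   , -1.   ]]), 'wrist_force': array([ 0.375, -0.385,  0.244]), 'moment': array([-0.034,  0.046, -0.06 ]), 'width': 85.18968255629088} 18.700000000000003
scene 53.895200997199886 256.8081325672669 192.72884046825246 [[ 0.858 -0.513  0.019]
 [-0.219 -0.399 -0.89 ]
 [ 0.464  0.76  -0.455]] [-419.195  293.742  706.469] None
top 55.488618648830084 259.2639510412647 198.17722303274746 [[-0.023 -1.    -0.018]
 [-0.997  0.024 -0.074]
 [ 0.075  0.016 -0.997]] [ 166.166  564.951 1038.717] None
wrist 58.587724570861525 256.5360327653853 191.7430169224472 None None [[   1.      -0.       0.002   -0.061]
 [  -0.       0.946    0.323  -81.807]
 [  -0.002   -0.323    0.946 -142.517]
 [   0.       0.       0.       1.   ]]
```

View pics/scene0.png

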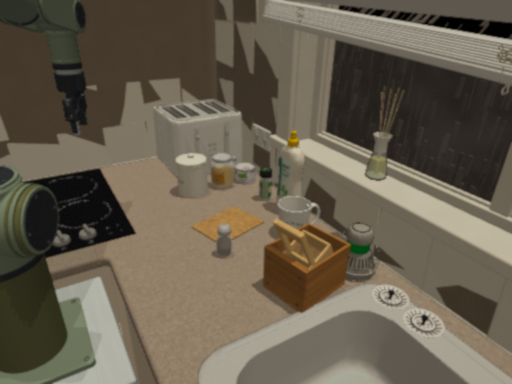

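View pics/top0.png

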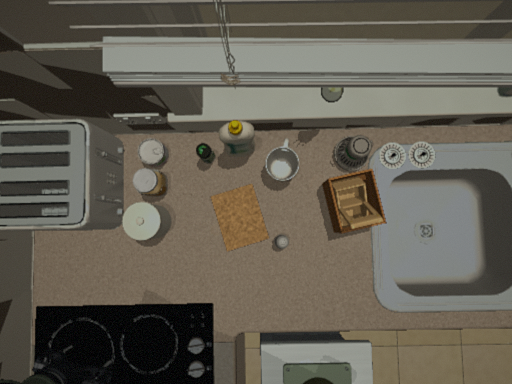

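View pics/wrist0.png

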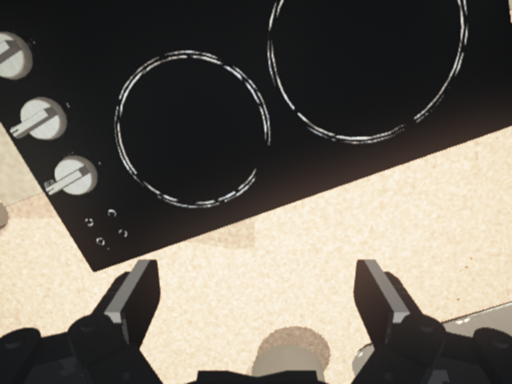

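Run:
```python
from h import *
im=cv2.imread('pics/top0.png'); W=np.load('pics/top0.npy')
cv2.imwrite('pics/topz.png',cv2.resize(im[120:260,180:400],None,fx=3.6,fy=3.6,interpolation=cv2.INTER_CUBIC))
im2=cv2.imread('pics/scene0.png')
cv2.imwrite('pics/scz.png',cv2.resize(im2[180:310,190:390],None,fx=4,fy=4,interpolation=cv2.INTER_CUBIC))
np.set_printoptions(precision=1,suppress=True)
for n,(u,v) in dict(mat=(240,217),salt=(282,242),mug=(282,163),table=(300,280),rim=(331,190)).items(): print(n,W[v,u])
# height map print around crate
for v in range(165,240,4): print(v,' '.join('%4.0f'%W[v,u,2] for u in range(320,392,4)))
```

```text
mat [515.8 211.2   4.6]
salt [443.8  93.2  89.5]
mug [673.1  83.2   5.5]
table [328.3  39.9  -0.9]
rim [579.2 -39.6 111.6]
165   -2    1   -1   -3    2   20    4   33   42   39    3   20    5    6    1    3   13   10
169    1    1   -1    0    5    3    7   22   20   25   -0   -1    1  112    8    4   -0    1
173   -0   -2    1   -3    0   -0    1   -0  113  112  112   88   83  112    5    3    5   -0
177   -1    1   -2   -0  113  115  108   74   54   64   54   52   72  107    6    2    4    1
181    1   -4  102   68   60   67   69   79   88   90   95   25   67  100    3    2    5    4
185    0   34   96   79   86   91   96  101  106  114  114  111   58   90  111    0    3    4
189   -1   20   75  117  108  111  111   48   47   46   68  105   48   85  115    2    4 -159
193    3    5   65  114  106   49   46   44   43   46   61   97   37   73  105    4    5 -165
197   -0   -0   51  108   91   41   42   42   38   40   49   91   24   64  100    3    3 -162
201   -0   -2   37   92   81   48   49   55   63   68   70   77   20   55   88  114    2 -167
205    4    0   19   82  113   68   73   76   78   80   29   94  111   47   76  115    2 -164
209   -2    1    3   60  115   98   20   21   20   25   19   60  120  134   73  107    3 -161
213   -2   -2   -1   53  107   80  122   15   15   12   12   47   73  145  157   98    5 -155
217   -1   -1   -5   35   95   76  130  143   21   26   29  161  166  171  176  179  113 -163
221   -0    1   -1   21   77  111   31  164  170  174  178  178  183  181  183  179  115 -165
225    2    1   -1    0   65  111   51   57  181  184  181  177  179  113  113    9    4 -160
229   -1    2   -2   -1   53  107  111  111  112  112  109   -2   -4   -0    4    6    3 -161
233   -3    1   -4    2   -2   89   -3   -3    1   -1    3    2    1    4    6    0    6 -162
237    5    3   -1    1   -2   -4   -3    3   -2   -1   -2    2   -5   -0    8    3    6    2
```

View pics/topz.png

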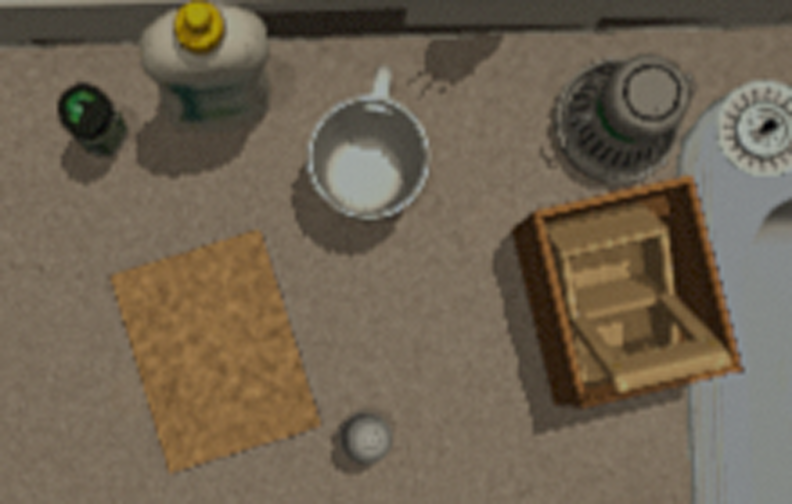

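View pics/scz.png

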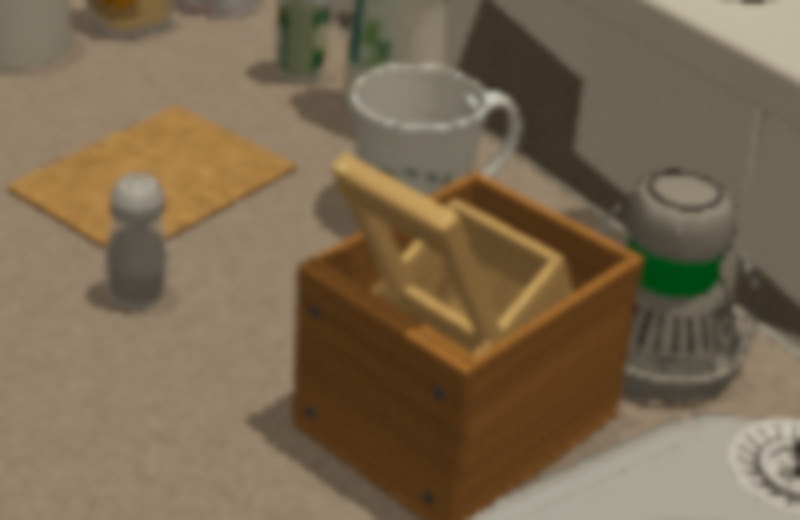

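Run:
```python
from h import *
np.set_printoptions(precision=1,suppress=True)
im=cv2.imread('pics/top0.png'); W=np.load('pics/top0.npy')
d=imaging.get_image('top'); R=np.array(d['R']);t=np.array(d['t']).ravel();f=192/np.tan(np.radians(d['fov_y'])/2)
def ray(uv,z):
    uv=np.atleast_2d(np.array(uv,float)); r=np.c_[(uv[:,0]-d['cx'])/f,(uv[:,1]-d['cy'])/f,np.ones(len(uv))]@R; c=-t@R
    return c+r*((z-c[2])/r[:,2])[:,None]
# mat
hsv=cv2.cvtColor(im,cv2.COLOR_BGR2HSV)
print('mat hsv',hsv[217,240],'table',hsv[280,300])
m=((hsv[...,1]>120)&(abs(hsv[...,0].astype(int)-int(hsv[217,240,0]))<6)).astype(np.uint8); m[:, :200]=0; m[:, 275:]=0; m[:180]=0;m[260:]=0
m=cv2.morphologyEx(m,cv2.MORPH_CLOSE,np.ones((5,5)))
c=max(cv2.findContours(m,0,2)[0],key=cv2.contourArea)
P=ray(c[:,0,:],6)
r=cv2.minAreaRect(P[:,:2].astype(np.float32)); print('mat',r); print(cv2.boxPoints(r))
# corners clicked: zoom/3.6+offset
def z(u,v): return (u/3.6+180-.4,v/3.6+120-.4)
print('matcorners',ray([z(110,275),z(262,232),z(320,427),z(170,472)],6))
print('rim corners FL FR NR NL',ray([z(527,213),z(692,178),z(742,370),z(575,407)],113))
reg=np.zeros(im.shape[:2],bool);reg[160:240,318:392]=1
k=reg&(abs(W[...,2]-112)<3)&(W[...,0]<700)
r=cv2.minAreaRect(W[k][:,:2].astype(np.float32)); print('rim',r,k.sum())
k=reg&(W[...,2]>155); Q=W[k]; k2=Q[:,2]>172
print(len(Q),Q.mean(0)); r=cv2.minAreaRect(Q[:,:2].astype(np.float32)); print(r)
r=cv2.minAreaRect(Q[k2][:,:2].astype(np.float32)); print('bar',r,cv2.boxPoints(r),Q[k2].mean(0),Q[:,2].max())
q=Q[k2]-Q[k2].mean(0);u,s,vt=np.linalg.svd(q,full_matrices=0);print(vt,s/np.sqrt(len(q)))
# salt, mug, spice tops
for n,(u0,u1,v0,v1,h) in dict(salt=(270,295,230,250,80),mug=(260,302,140,185,88),spice=(190,216,140,165,98),scrub=(330,375,130,170,60)).items():
    s=W[v0:v1,u0:u1]; q=s[(s[...,2]>h)&(s[...,2]<h+60)]; print(n,len(q),q[:,:2].min(0),q[:,:2].max(0),q[:,2].max())
```

```text
mat hsv [ 16 135 125] table [ 17  61 121]
mat ((516.3497314453125, 213.33071899414062), (167.93460083007812, 128.2379150390625), 16.063228607177734)
[[417.9 251.7]
 [453.4 128.5]
 [614.8 174.9]
 [579.3 298.2]]
matcorners [[579.9 298.4   6. ]
 [612.4 172.6   6. ]
 [451.8 128.9   6. ]
 [418.1 251.6   6. ]]
rim corners FL FR NR NL [[ 609.4  -27.2  113. ]
 [ 632.4 -149.6  113. ]
 [ 490.1 -179.5  113. ]
 [ 466.   -57.   113. ]]
rim ((549.5543212890625, -106.91680908203125), (149.8733673095703, 123.1449203491211), 11.66988468170166) 523
324 [ 495.2 -108.5  174.6]
((495.9853820800781, -109.06576538085938), (24.62148666381836, 78.87773132324219), 11.62142562866211)
bar ((492.1993713378906, -109.86378479003906), (16.88317108154297, 78.83973693847656), 11.62142562866211) [[ 476.   -73. ]
 [ 491.9 -150.2]
 [ 508.4 -146.8]
 [ 492.5  -69.6]] [ 491.9 -109.8  179. ] 186.01142602154596
[[-0.2  1.  -0. ]
 [-1.  -0.2  0.2]
 [ 0.2  0.   1. ]] [22.9  4.8  2.6]
salt 103 [427.2  76.6] [457.1 106.7] 92.81707020586926
mug 142 [610.8  41.2] [708.8 131.5] 100.34567613763203
spice 177 [677.8 282.3] [717.1 321. ] 109.97442517154248
scrub 352 [ 632.3 -161.1] [725.7 -72.2] 119.97816518457971
```

```bash
cat > p.py <<'E'
import sys,numpy as np
from rig import bot
np.set_printoptions(precision=2,suppress=True)
def plan(x,y,z,yaw):
    s=bot.state();R=np.array(s['tool_rot']);p=np.array(s['position'])
    d=R.T@(np.array([x,y,z])-p)/10; cur=np.degrees(np.arctan2(R[1,0],R[0,0]))
    print('shift cm',d,'turn %.2f'%((cur-yaw+180)%360-180))
def st():
    s=bot.state();R=np.array(s['tool_rot'])
    c=np.array([549.5,-107.]);a=np.radians(11.67);e=np.array([np.cos(a),np.sin(a)]);n=np.array([-e[1],e[0]])
    r=s['position'][:2]-c
    print('t%.2f'%s['clock'],s['position'],'crate xy',r@e,r@n,'yaw %.2f'%np.degrees(np.arctan2(R[1,0],R[0,0])),'tz',R[:,2],'w %.1f'%s['width'],s['wrist_force'])
def crate(x,y,z,yaw=11.67):
    a=np.radians(11.67)
    plan(549.5+x*np.cos(a)-y*np.sin(a),-107+x*np.sin(a)+y*np.cos(a),z,yaw)
if __name__=='__main__':
    st()
    a=list(map(float,sys.argv[2:]))
    if len(sys.argv)>1: (crate if sys.argv[1]=='crate' else plan)(*a)
E
python3 p.py crate -54 8.7 230
```

```text
t0.20 [204.37 536.93 230.53] crate xy -207.74520020352657 700.4338750982756 yaw 69.16 tz [-0. -0. -1.] w 85.8 [ 0.86 -0.27  0.1 ]
shift cm [-50.07  50.15   0.12] turn 57.49
```

```bash
python3 -m creep '-50 50 0 57.5 1;-50 50 0 57.5 1;-50 50 0 57.5 1;-50 50 0 57.5 1;-50 50 0 57.5 1;-50 50 0 57.5 1;-50 50 0 57.5 1;-50 50 0 57.5 1' 40; python3 p.py crate -54 8.7 230
```

```text
clock: 0.87
position: [341.0, 231.3, 231.3]
tool_rot: [[0.98, 0.2, -0.0], [0.2, -0.98, -0.001], [-0.0, 0.001, -1.0]]
wrist_force: [1.6, 0.4, -0.3]
width: 85.7
t0.87 [341.01 231.34 231.26] crate xy -135.74110308327724 373.51614491147427 yaw 11.55 tz [-0. -0. -1.] w 85.7 [ 1.64  0.42 -0.35]
shift cm [ 8.25 36.46  0.16] turn -0.12
```

```bash
python3 -m creep '8.2 36.5 0 0 1;8.2 36.5 0 0 1;8.2 36.5 0 0 1;8.2 36.5 0 0 1;8.2 36.5 0 0 1;8.2 36.5 0 0 1;8.2 36.5 0 0 1;8.2 36.5 0 0 1'; python3 -m creep '0 0 0 0 1'; python3 p.py crate -54 8.7 230
python3 - <<'E'
from h import *
i,W,d=grab('wrist','wrist1')
E
```

```text
clock: 1.53
position: [477.3, -73.2, 231.5]
tool_rot: [[0.98, 0.199, 0.0], [0.199, -0.98, -0.001], [-0.0, 0.001, -1.0]]
wrist_force: [1.1, 0.1, 0.3]
width: 85.2
clock: 1.62
position: [479.7, -79.6, 231.8]
tool_rot: [[0.981, 0.193, 0.002], [0.193, -0.981, -0.005], [0.001, 0.005, -1.0]]
wrist_force: [0.3, 0.1, 1.0]
width: 85.7
t1.62 [479.69 -79.56 231.77] crate xy -62.816879809467245 40.99403708987656 yaw 11.14 tz [ 0. -0. -1.] w 85.7 [0.33 0.1  0.96]
shift cm [0.91 3.22 0.19] turn -0.53
```

View pics/wrist1.png

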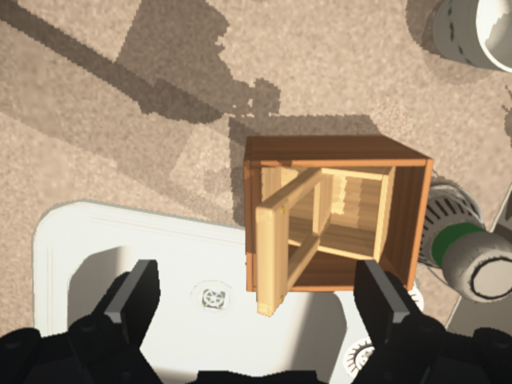

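Run:
```python
from h import *
np.set_printoptions(precision=1,suppress=True)
W=np.load('pics/wrist1.npy'); 
a=np.radians(11.67);e=np.array([np.cos(a),np.sin(a)]);n=np.array([-e[1],e[0]])
L=np.dstack([(W[...,:2]-[549.5,-107])@e,(W[...,:2]-[549.5,-107])@n,W[...,2]])
q=L[130:320,240:340]; 
k=(q[...,2]>158); Q=q[k]; print(len(Q),Q.min(0),Q.max(0),np.percentile(Q,[2,50,98],axis=0))
r=cv2.minAreaRect(Q[:,:2].astype(np.float32));print(r)
for v in (210,230,250,270): print(v,[tuple(L[v,u].round(0)) for u in range(254,300,5)])
k=(abs(L[...,2]-113)<3)&(abs(L[...,0])<85)&(abs(L[...,1])<75); k[:, :240]=0
Q=L[k];print(cv2.minAreaRect(Q[:,:2].astype(np.float32)))
```

```text
3588 [-62.3 -32.4 158.2] [-39.5  47.9 182.8] [[-61.8 -28.6 160.5]
 [-52.2  14.2 178.4]
 [-40.3  47.2 181.9]]
((-50.9361572265625, 7.747539520263672), (22.72319793701172, 80.17842864990234), 0.11731648445129395)
210 [(np.float64(-63.0), np.float64(18.0), np.float64(113.0)), (np.float64(-60.0), np.float64(45.0), np.float64(178.0)), (np.float64(-57.0), np.float64(45.0), np.float64(179.0)), (np.float64(-54.0), np.float64(46.0), np.float64(182.0)), (np.float64(-51.0), np.float64(45.0), np.float64(179.0)), (np.float64(-47.0), np.float64(43.0), np.float64(173.0)), (np.float64(-44.0), np.float64(41.0), np.float64(170.0)), (np.float64(-25.0), np.float64(-21.0), np.float64(16.0)), (np.float64(-20.0), np.float64(-20.0), np.float64(19.0)), (np.float64(-15.0), np.float64(-19.0), np.float64(22.0))]
230 [(np.float64(-64.0), np.float64(1.0), np.float64(113.0)), (np.float64(-60.0), np.float64(31.0), np.float64(178.0)), (np.float64(-57.0), np.float64(32.0), np.float64(181.0)), (np.float64(-54.0), np.float64(33.0), np.float64(182.0)), (np.float64(-50.0), np.float64(32.0), np.float64(180.0)), (np.float6
[... 856 characters left out ...]
4(110.0))]
270 [(np.float64(-64.0), np.float64(-38.0), np.float64(113.0)), (np.float64(-60.0), np.float64(3.0), np.float64(178.0)), (np.float64(-57.0), np.float64(4.0), np.float64(180.0)), (np.float64(-54.0), np.float64(5.0), np.float64(183.0)), (np.float64(-50.0), np.float64(3.0), np.float64(180.0)), (np.float64(-47.0), np.float64(-1.0), np.float64(173.0)), (np.float64(-42.0), np.float64(-6.0), np.float64(165.0)), (np.float64(-37.0), np.float64(-20.0), np.float64(142.0)), (np.float64(-33.0), np.float64(-21.0), np.float64(141.0)), (np.float64(-28.0), np.float64(-25.0), np.float64(134.0))]
((3.3425979614257812, -0.5601234436035156), (150.34007263183594, 122.4026870727539), 0.1648319810628891)
```

```bash
python3 -m creep '0.9 3.2 0 -0.5 1;1.0 3.25 0 -0.5 1;1.0 3.25 0 -0.5 1;1.0 3.25 0 -0.5 1'; python3 p.py crate -53 8 148
```

```text
clock: 2.0
position: [493.8, -105.6, 231.1]
tool_rot: [[0.979, 0.203, -0.001], [0.203, -0.979, -0.001], [-0.001, 0.0, -1.0]]
wrist_force: [-0.2, 0.6, 0.2]
width: 85.8
t2.00 [ 493.8  -105.61  231.11] crate xy -54.26514564933019 12.63197618507766 yaw 11.72 tz [-0. -0. -1.] w 85.8 [-0.25  0.63  0.24]
shift cm [0.14 0.46 8.31] turn 0.05
```

```bash
python3 -m creep '0.1 0.5 2.5 0 1;0.1 0.5 5.5 0 1;0.1 0.5 8.3 0 1;0.1 0.5 8.3 0 1;0.1 0.5 8.3 0 .8;0.1 0.5 8.3 0 .5;0.1 0.5 8.3 0 .36;0.1 0.5 8.3 0 .36' 20; python3 -m creep '0 0 0 0 .36;0 0 0 0 .36;0 0 0 0 .36'; python3 p.py crate -53 8 148
python3 - <<'E'
from h import *
grab('wrist','wrist2');grab('scene','scene2')
E
```

```text
clock: 2.67
position: [497.3, -110.7, 150.4]
tool_rot: [[0.979, 0.204, 0.003], [0.204, -0.979, -0.002], [0.003, 0.003, -1.0]]
wrist_force: [-0.1, 0.5, 0.0]
width: 38.6
clock: 2.92
position: [497.9, -111.0, 151.4]
tool_rot: [[0.979, 0.203, 0.005], [0.203, -0.979, -0.003], [0.004, 0.004, -1.0]]
wrist_force: [0.6, -0.1, -1.2]
width: 30.4
t2.92 [ 497.9  -110.96  151.4 ] crate xy -51.337974343755164 6.56314924628183 yaw 11.74 tz [ 0. -0. -1.] w 30.4 [ 0.64 -0.13 -1.2 ]
shift cm [-0.17 -0.15  0.34] turn 0.07
```

View pics/wrist2.png

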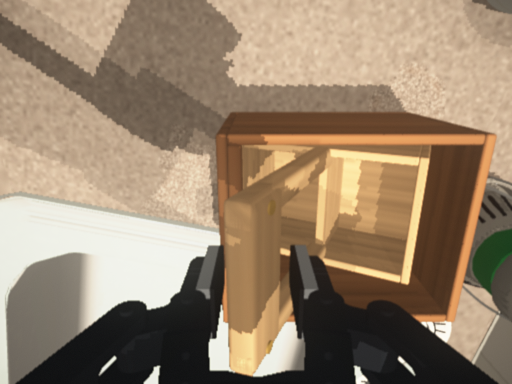

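View pics/scene2.png

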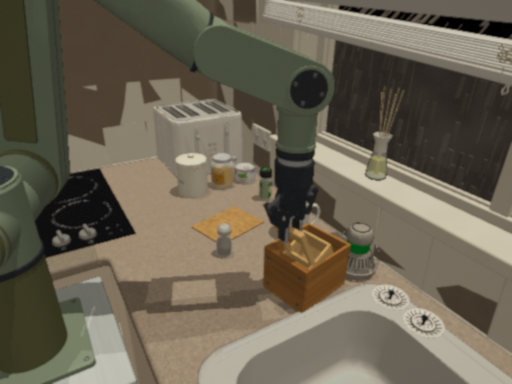

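```bash
python3 -m creep '0.2 0 -0.1 0 .36;0.5 0 -0.3 0 .35;0.8 0 -0.5 0 .35;1.1 0 -0.7 0 .34;1.4 0 -0.9 0 .34;1.7 0 -1.1 0 .33;1.9 0 -1.2 0 .32;1.9 0 -1.2 0 .32'; python3 p.py crate -33.5 8 163
python3 - <<'E'
from h import *
grab('wrist','wrist3')
E
```

```text
clock: 3.68
position: [516.8, -106.9, 163.3]
tool_rot: [[0.979, 0.204, 0.005], [0.204, -0.979, -0.003], [0.004, 0.004, -1.0]]
wrist_force: [-3.6, -0.6, 2.8]
width: 27.2
t3.68 [ 516.77 -106.94  163.32] crate xy -32.03912168682425 6.681098683293486 yaw 11.75 tz [ 0. -0. -1.] w 27.2 [-3.62 -0.58  2.83]
shift cm [-0.15 -0.13  0.03] turn 0.08
```

View pics/wrist3.png

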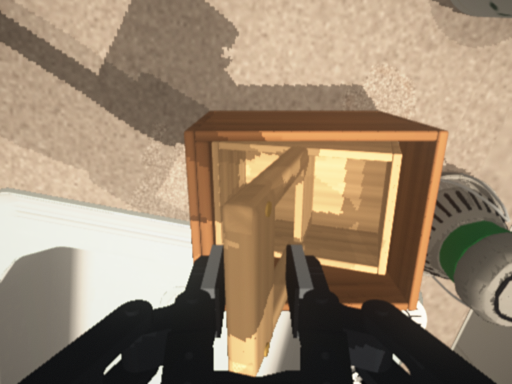

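```bash
python3 -m creep '0.3 0 -0.2 0 .31;0.6 0 -0.4 0 .30;0.9 0 -0.55 0 .30;1.2 0 -0.75 0 .29;1.5 0 -0.9 0 .28;1.8 0 -1.05 0 .28;2.0 0 -1.2 0 .27;2.0 0 -1.2 0 .27'; python3 p.py crate -12.8 8 175
python3 - <<'E'
from h import *
grab('wrist','wrist4')
E
```

```text
clock: 4.4
position: [536.7, -102.6, 175.2]
tool_rot: [[0.979, 0.204, 0.005], [0.204, -0.979, -0.003], [0.005, 0.004, -1.0]]
wrist_force: [-2.0, -0.0, -0.9]
width: 23.2
t4.40 [ 536.74 -102.62  175.22] crate xy -11.606173744626046 6.867438163280061 yaw 11.77 tz [ 0.01 -0.   -1.  ] w 23.2 [-1.98 -0.03 -0.89]
shift cm [-0.12 -0.11  0.02] turn 0.10
```

View pics/wrist4.png

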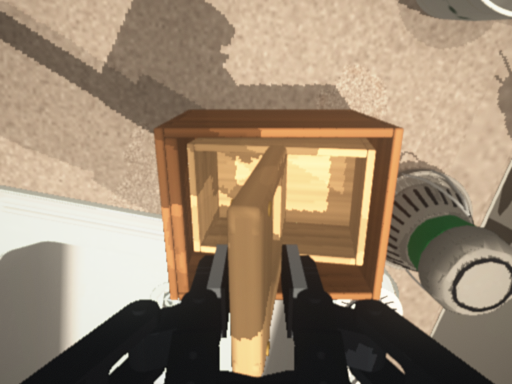

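```bash
python3 -m creep '0.3 0 -0.15 0 .26;0.6 0 -0.3 0 .26;0.9 0 -0.4 0 .25;1.2 0 -0.55 0 .24;1.5 0 -0.65 0 .24;1.8 0 -0.75 0 .23;2.1 0 -0.85 0 .22;2.1 0 -0.85 0 .22'; python3 p.py crate 9 8 184
python3 - <<'E'
from h import *
grab('wrist','wrist5')
E
```

```text
clock: 5.12
position: [557.6, -98.2, 183.9]
tool_rot: [[0.979, 0.204, 0.006], [0.204, -0.979, -0.003], [0.005, 0.004, -1.0]]
wrist_force: [-1.5, -0.8, 0.6]
width: 18.7
t5.12 [557.63 -98.21 183.86] crate xy 9.744856519641985 6.965289803869035 yaw 11.78 tz [ 0.01 -0.   -1.  ] w 18.7 [-1.52 -0.77  0.62]
shift cm [-0.07 -0.1  -0.01] turn 0.11
```

View pics/wrist5.png

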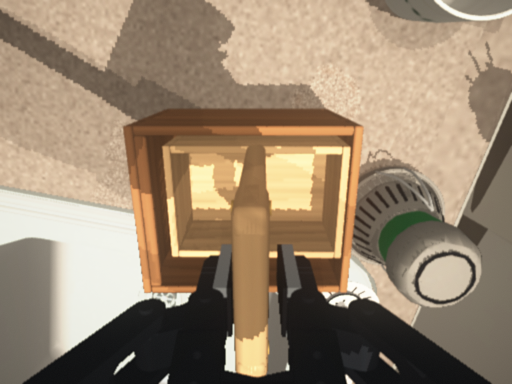

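```bash
python3 -m creep '0 0 0 0 .20;0 0 0 0 .18;0 0 0 0 .16;0 0 0 0 .1;0 0 0 0 .1' 25;  python3 p.py; python3 -m creep '0 0 0 0 0;0 0 0 0 0;0 0 0 0 0' 70;python3 p.py
python3 - <<'E'
from h import *
np.set_printoptions(precision=1,suppress=True)
grab('wrist','wrist6');grab('scene','scene6')
W=np.load('pics/wrist6.npy')
a=np.radians(11.67);e=np.array([np.cos(a),np.sin(a)]);n=np.array([-e[1],e[0]])
L=np.dstack([(W[...,:2]-[549.5,-107])@e,(W[...,:2]-[549.5,-107])@n,W[...,2]])
for v in (145,150,155,160,165): print(v,[tuple(int(round(float(x))) for x in L[v,u]) for u in range(130,370,10)])
E
```

```text
clock: 5.58
position: [557.5, -98.2, 183.8]
tool_rot: [[0.979, 0.204, 0.006], [0.204, -0.979, -0.002], [0.005, 0.004, -1.0]]
wrist_force: [-0.5, 0.4, 2.0]
width: 14.0
t5.58 [557.45 -98.22 183.79] crate xy 9.562665289572504 6.990539341044816 yaw 11.77 tz [ 0.01 -0.   -1.  ] w 14.0 [-0.49  0.37  2.02]
clock: 5.83
position: [557.5, -98.2, 183.9]
tool_rot: [[0.979, 0.204, 0.006], [0.204, -0.979, -0.002], [0.005, 0.004, -1.0]]
wrist_force: [-1.3, -0.2, 1.2]
width: 13.0
t5.83 [557.47 -98.2  183.89] crate xy 9.585877132624876 7.007143136666204 yaw 11.77 tz [ 0.01 -0.   -1.  ] w 13.0 [-1.27 -0.2   1.23]
145 [(-68, 48, 113), (-62, 48, 112), (-66, 41, 80), (-66, 36, 54), (-44, 47, 108), (-37, 47, 110), (-31, 47, 109), (-25, 47, 109), (-18, 47, 110), (-12, 47, 109), (-6, 47, 110), (1, 47, 110), (7, 47, 110), (14, 47, 110), (20, 47, 108), (26, 47, 108), (33, 47, 109), (39, 47, 110), (45, 48, 111), (52, 47, 109), (58, 47, 110), (65, 47, 109), (72, 47, 106), (76, 48, 114)]
150 [(-69, 44, 112), (-62, 45, 112), (-66, 38, 80), (-66, 32, 54), (-44, 44, 111), (-37, 44, 112), (-31, 44, 111), (-24, 45, 1
[... 621 characters left out ...]
2), (-63, 38, 112), (-58, 37, 109), (-66, 25, 57), (-44, 38, 112), (-43, 32, 87), (-42, 25, 57), (-34, 25, 56), (-26, 25, 58), (-18, 24, 56), (-10, 25, 57), (-2, 25, 57), (8, 47, 150), (13, 47, 150), (22, 25, 58), (31, 24, 56), (39, 24, 56), (47, 25, 58), (55, 25, 57), (63, 25, 58), (67, 29, 74), (67, 36, 105), (71, 38, 112), (78, 38, 112)]
165 [(-70, 35, 113), (-63, 35, 113), (-58, 34, 110), (-66, 21, 59), (-45, 34, 111), (-43, 28, 88), (-42, 21, 57), (-34, 21, 58), (-26, 21, 57), (-18, 21, 57), (-10, 20, 56), (-2, 21, 58), (8, 47, 161), (13, 47, 160), (23, 20, 56), (31, 21, 57), (39, 21, 57), (47, 20, 56), (55, 21, 57), (63, 21, 59), (67, 26, 77), (67, 33, 107), (72, 34, 110), (114, 6, 0)]
```

View pics/wrist6.png

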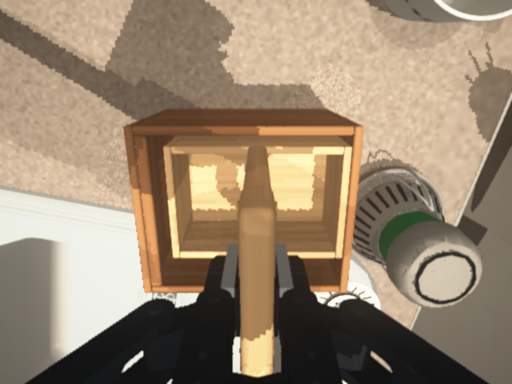

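View pics/scene6.png

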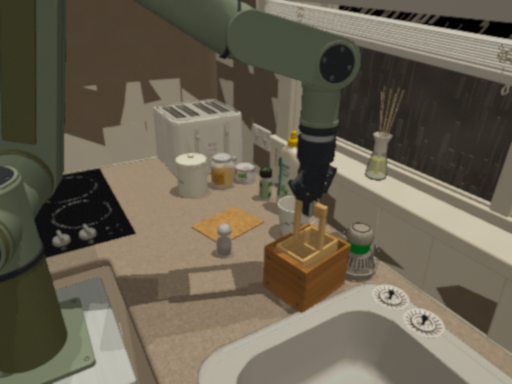

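```bash
python3 -m creep '-0.1 0 -0.2 0 0;-0.2 0 -0.5 0 0;-0.3 0 -1 0 0;-0.3 0 -1.5 0 0;-0.3 0 -2 0 0;-0.3 0 -2.5 0 0;-0.3 0 -3 0 0' 70;  python3 p.py
python3 - <<'E'
from h import *
grab('wrist','wrist7')
E
```

```text
clock: 6.52
position: [554.5, -98.8, 214.6]
tool_rot: [[0.979, 0.204, 0.006], [0.204, -0.979, -0.003], [0.006, 0.004, -1.0]]
wrist_force: [0.5, -0.2, -4.0]
width: 13.2
t6.52 [554.5  -98.8  214.57] crate xy 6.551112967245223 7.01822700537917 yaw 11.77 tz [ 0.01 -0.   -1.  ] w 13.2 [ 0.52 -0.24 -3.98]
```

View pics/wrist7.png

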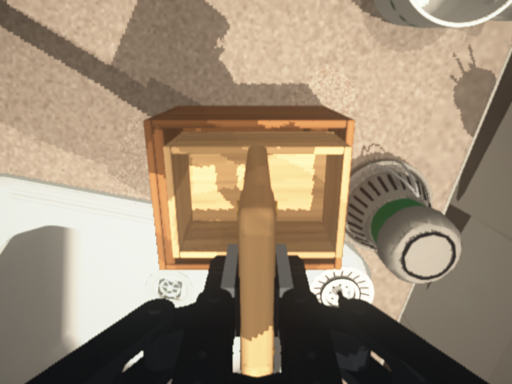

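```bash
python3 -m creep '0 0 -1.5 0 0;0 0 -3 0 0;0 0 -4.5 0 0;0 0 -6 0 0;0 0 -7.5 0 0;0 0 -9 0 0;0 0 -9 0 0'; python3 p.py plan 516.3 213.3 305 16.06
```

```text
clock: 7.15
position: [556.4, -99.3, 310.2]
tool_rot: [[0.979, 0.204, 0.016], [0.204, -0.979, -0.006], [0.014, 0.009, -1.0]]
wrist_force: [0.7, -0.3, -1.9]
width: 13.1
t7.15 [556.41 -99.3  310.17] crate xy 8.329186556576902 6.146969163950069 yaw 11.78 tz [ 0.02 -0.01 -1.  ] w 13.1 [ 0.66 -0.27 -1.92]
shift cm [  2.45 -31.42   0.27] turn -4.28
```

```bash
python3 -m creep '0.1 -1.5 0 -0.5 0;0.3 -4 0 -1 0;0.5 -7 0 -1.5 0;0.7 -10 0 -2 0;1 -13 0 -2.5 0;1.2 -16 0 -3 0;1.5 -19 0 -3.5 0;1.7 -22 0 -4 0'; python3 p.py plan 516.3 213.3 305 16.06
```

```text
clock: 7.82
position: [527.0, 121.5, 307.2]
tool_rot: [[0.962, 0.273, 0.014], [0.273, -0.962, -0.005], [0.012, 0.009, -1.0]]
wrist_force: [0.3, 0.9, -3.7]
width: 13.4
t7.82 [526.98 121.53 307.15] crate xy 24.167407263966425 228.35786730026928 yaw 15.83 tz [ 0.01 -0.01 -1.  ] w 13.4 [ 0.26  0.87 -3.7 ]
shift cm [ 1.47 -9.12  0.15] turn -0.23
```

```bash
python3 -m creep '0.4 -2.5 0 -0.2 0;0.8 -5 0 -0.2 0;1.2 -7.5 0 -0.2 0;1.5 -9.1 0 -0.2 0;1.5 -9.1 0 -0.2 0;1.5 -9.1 0 -0.2 0'; python3 -m creep '0 0 4 0 0;0 0 7 0 0;0 0 10 0 0;0 0 12 0 0;0 0 12 0 0;0 0 12 0 0'; python3 p.py plan 516.3 213.3 150 16.06
python3 - <<'E'
from h import *
grab('wrist','wrist8');grab('scene','scene8');grab('top','top8')
E
```

```text
clock: 8.32
position: [515.4, 214.3, 305.2]
tool_rot: [[0.96, 0.279, 0.012], [0.279, -0.96, -0.006], [0.01, 0.009, -1.0]]
wrist_force: [-0.4, 0.2, -4.0]
width: 13.3
clock: 8.82
position: [515.6, 212.5, 183.6]
tool_rot: [[0.961, 0.278, 0.008], [0.278, -0.961, -0.007], [0.005, 0.009, -1.0]]
wrist_force: [-0.3, 0.5, -3.7]
width: 13.0
t8.82 [515.64 212.46 183.55] crate xy 31.457465912272962 319.70898850226916 yaw 16.13 tz [ 0.01 -0.01 -1.  ] w 13.0 [-0.32  0.49 -3.66]
shift cm [ 0.07 -0.09  3.36] turn 0.07
```

View pics/wrist8.png

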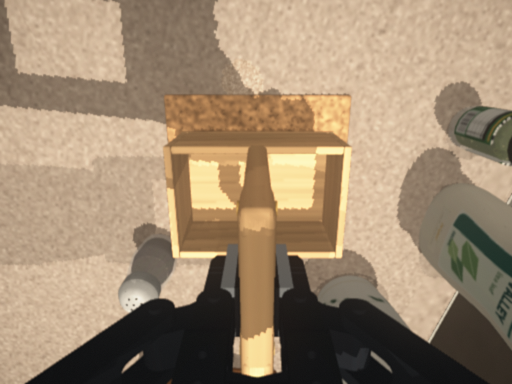

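View pics/scene8.png

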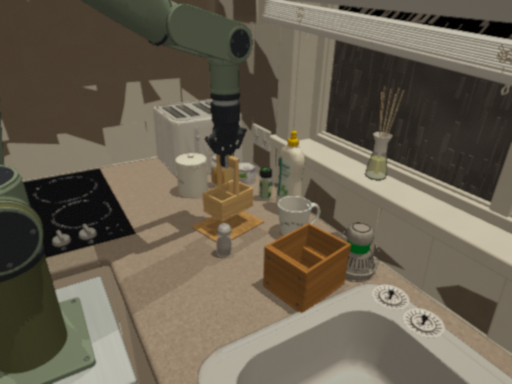

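View pics/top8.png

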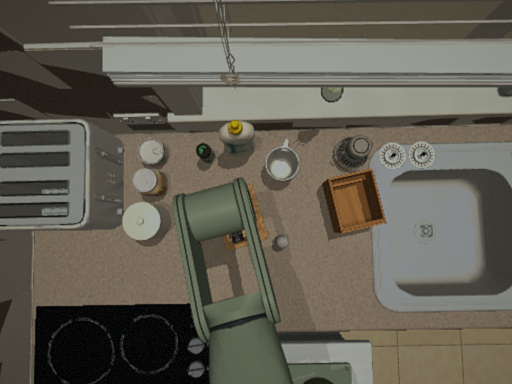

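Run:
```python
from h import *
np.set_printoptions(precision=1,suppress=True)
W=np.load('pics/wrist8.npy')
a=np.radians(16.1);e=np.array([np.cos(a),np.sin(a)]);n=np.array([-e[1],e[0]])
p=bot.state()['position'][:2]
L=np.dstack([(W[...,:2]-p)@e,(W[...,:2]-p)@n,W[...,2]])
im=cv2.imread('pics/wrist8.png');hsv=cv2.cvtColor(im,cv2.COLOR_BGR2HSV)
m=(hsv[...,1]>105)&(abs(L[...,2]-5)<6); m[136:]=0
ys,xs=np.nonzero(m)
for v in (100,110,120,128):
    u=np.nonzero(m[v])[0]; print(v,u.min(),u.max(),L[v,u.min()],L[v,u.max()])
for c in (190,250,310):
    v=np.nonzero(m[:,c])[0]; print(c,v.min(),L[v.min(),c])
k=(L[...,2]>95)&(L[...,2]<120)&(abs(L[...,0])<80)&(abs(L[...,1])<60);Q=L[k];print('caddy rim',cv2.minAreaRect(Q[:,:2].astype(np.float32)),np.percentile(Q,[1,50,99],axis=0))
for v in (140,146,150): print([tuple(int(round(float(x))) for x in L[v,u]) for u in range(170,350,15)])
for u in (175,340): print([tuple(int(round(float(x))) for x in L[v,u]) for v in range(140,260,15)])
```

```text
100 165 350 [-83.6  59.6   5.6] [84.  59.6  4.7]
110 165 349 [-84.3  50.8   5.9] [83.6 50.8  5.9]
120 166 348 [-84.4  41.7   4.9] [83.3 41.9  6.6]
128 167 347 [-84.   34.4   5.3] [83.5 34.3  4.8]
190 95 [-60.9  63.9   4.8]
250 95 [-6.8 64.   5.5]
310 95 [47.3 64.   5.5]
caddy rim ((-1.3665809631347656, -0.5314216613769531), (81.11128997802734, 120.48925018310547), 89.79131317138672) [[-60.7 -39.8  95.3]
 [  1.4   9.2 110.8]
 [ 58.1  39.7 113.6]]
[(-82, 23, 5), (-51, 39, 91), (-40, 39, 91), (-30, 40, 92), (-20, 40, 92), (-9, 40, 92), (1, 40, 92), (11, 39, 90), (22, 39, 91), (32, 39, 92), (42, 39, 92), (52, 40, 92)]
[(-57, 39, 109), (-47, 39, 110), (-37, 39, 110), (-28, 40, 112), (-18, 39, 111), (-9, 39, 111), (1, 40, 112), (10, 39, 110), (20, 39, 112), (29, 39, 111), (38, 40, 113), (48, 39, 111)]
[(-57, 37, 110), (-47, 37, 111), (-37, 37, 111), (-28, 37, 112), (-18, 37, 112), (-9, 37, 112), (0, 39, 123), (10, 37, 111), (20, 37, 111), (29, 37, 112), (39, 37, 113), (48, 37, 112)]
[(-57, 39, 91), (-56, 31, 100), (-56, 21, 103), (-56, 12, 106), (-56, 2, 110), (-57, -8, 112), (-58, -19, 111), (-58, -30, 112)]
[(56, 39, 92), (54, 31, 103), (54, 22, 107), (54, 13, 110), (54, 3, 113), (55, -8, 112), (56, -18, 113), (56, -30, 114)]
```

```bash
python3 -m creep '0 0 1 0 0;0 0 2 0 0;0 0 3 0 0;0 0 3.8 0 0;0 0 4.2 0 0;0 0 4.2 0 0'; python3 p.py;  python3 -m creep '0 0 0.1 0 0;0 0 0.2 0 0;0 0 0.2 0 0'; python3 p.py
```

```text
clock: 9.47
position: [517.9, 213.0, 143.5]
tool_rot: [[0.96, 0.278, 0.012], [0.278, -0.96, -0.006], [0.01, 0.009, -1.0]]
wrist_force: [-1.1, -0.8, -3.4]
width: 13.2
t9.47 [517.93 213.04 143.52] crate xy 33.814984536487444 319.8111197507284 yaw 16.16 tz [ 0.01 -0.01 -1.  ] w 13.2 [-1.05 -0.83 -3.43]
clock: 9.72
position: [518.0, 213.0, 141.5]
tool_rot: [[0.96, 0.278, 0.012], [0.278, -0.96, -0.006], [0.01, 0.009, -1.0]]
wrist_force: [0.4, -0.5, -3.3]
width: 13.1
t9.72 [517.97 213.04 141.45] crate xy 33.85994705404766 319.7989033486849 yaw 16.16 tz [ 0.01 -0.01 -1.  ] w 13.1 [ 0.37 -0.53 -3.3 ]
```

```bash
python3 -m creep '-0.1 0 0.1 0 0;-0.2 0 0.2 0 0;-0.2 0 0.2 0 0'; python3 p.py;  python3 -m creep '0 0 0.1 0 0;0 0 0.1 0 0'; python3 p.py; python3 -m creep '0 0 0.1 0 0;0 0 0.1 0 0'; python3 p.py
```

```text
clock: 9.97
position: [515.8, 212.4, 139.4]
tool_rot: [[0.96, 0.278, 0.012], [0.278, -0.96, -0.006], [0.01, 0.009, -1.0]]
wrist_force: [-0.4, -0.7, -4.1]
width: 13.1
t9.97 [515.81 212.43 139.42] crate xy 31.615816405896524 319.6446177277265 yaw 16.16 tz [ 0.01 -0.01 -1.  ] w 13.1 [-0.45 -0.67 -4.08]
clock: 10.13
position: [515.7, 212.4, 138.4]
tool_rot: [[0.96, 0.278, 0.012], [0.278, -0.96, -0.006], [0.01, 0.009, -1.0]]
wrist_force: [-0.4, -0.0, -3.3]
width: 13.2
t10.13 [515.75 212.4  138.39] crate xy 31.553481589226834 319.627752150902 yaw 16.16 tz [ 0.01 -0.01 -1.  ] w 13.2 [-0.38 -0.01 -3.32]
clock: 10.3
position: [516.2, 212.5, 138.1]
tool_rot: [[0.96, 0.278, 0.013], [0.278, -0.96, -0.006], [0.011, 0.009, -1.0]]
wrist_force: [-0.4, -1.3, -0.4]
width: 13.1
t10.30 [516.17 212.46 138.06] crate xy 31.97516607319535 319.5950276489347 yaw 16.16 tz [ 0.01 -0.01 -1.  ] w 13.1 [-0.4  -1.32 -0.37]
```

```bash
python3 -m creep '0 0 0.1 0 0;0 0 0.1 0 0'; python3 p.py; python3 -m creep '0 0 0 0 .15;0 0 0 0 .16;0 0 0 0 .17;0 0 0 0 .18;0 0 0 0 .2;0 0 0 0 .22;0 0 0 0 .25' 20; python3 p.py
```

```text
clock: 10.47
position: [516.5, 212.4, 137.9]
tool_rot: [[0.96, 0.278, 0.014], [0.278, -0.96, -0.006], [0.011, 0.01, -1.0]]
wrist_force: [-1.0, -0.4, 2.9]
width: 13.3
t10.47 [516.52 212.45 137.91] crate xy 32.32272452372427 319.5160982124801 yaw 16.16 tz [ 0.01 -0.01 -1.  ] w 13.3 [-1.01 -0.38  2.85]
clock: 11.05
position: [516.6, 212.5, 138.0]
tool_rot: [[0.96, 0.278, 0.014], [0.278, -0.96, -0.006], [0.012, 0.01, -1.0]]
wrist_force: [-1.1, 0.0, -0.1]
width: 21.4
t11.05 [516.6  212.52 137.98] crate xy 32.40559101371335 319.5678509248552 yaw 16.16 tz [ 0.01 -0.01 -1.  ] w 21.4 [-1.08  0.03 -0.11]
```

```bash
python3 -m creep '0 0 0 0 .4;0 0 0 0 .5;0 0 0 0 .5;0 0 0 0 .5;0 0 -1 0 .5;0 0 -3 0 .5;0 0 -5 0 .5;0 0 -8 0 .5'; python3 -m creep '0 0 -4 0 .5;0 0 -8 0 .5;0 0 -12 0 .5;0 0 -12 0 .5'; python3 p.py plan 300 213 270 16
python3 - <<'E'
from h import *
grab('wrist','wrist9')
E
```

```text
clock: 11.72
position: [513.9, 212.6, 217.2]
tool_rot: [[0.96, 0.278, 0.009], [0.278, -0.96, -0.007], [0.007, 0.009, -1.0]]
wrist_force: [0.1, 0.3, 0.1]
width: 43.1
clock: 12.05
position: [516.9, 214.6, 349.1]
tool_rot: [[0.96, 0.278, 0.028], [0.278, -0.96, -0.002], [0.027, 0.01, -1.0]]
wrist_force: [1.3, 1.2, 1.9]
width: 42.9
t12.05 [516.88 214.59 349.07] crate xy 33.101413724022386 321.54469378310955 yaw 16.18 tz [ 0.03 -0.   -1.  ] w 42.9 [1.32 1.25 1.92]
shift cm [-21.08  -5.96   7.29] turn 0.18
```

View pics/wrist9.png

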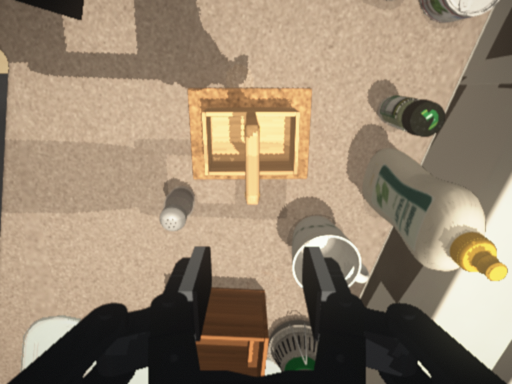

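```bash
python3 -m creep '-4 -6 0 0 .5;-8 -12 0 0 .5;-12 -18 0 0 .5;-15 -22 0 0 .5;-15 -25 0 0 .5;-15 -25 0 0 .5;-15 -25 0 0 .5;-15 -25 0 0 .5'
python3 - <<'E'
from h import *
np.set_printoptions(precision=1,suppress=True)
im,W,d=grab('top','top10');grab('scene','scene10')
cv2.imwrite('pics/top10z.png',cv2.resize(im[120:260,180:400],None,fx=3.6,fy=3.6,interpolation=cv2.INTER_CUBIC))
s=W[170:262,195:285]
k=(abs(s[...,2]-66)<5)
q=s[k]; print('rim',len(q),cv2.minAreaRect(q[:,:2].astype(np.float32)))
k=(s[...,2]>160)&(s[...,2]<180); q=s[k];print('bar',len(q),q.mean(0),cv2.minAreaRect(q[:,:2].astype(np.float32)))
for n,(u0,u1,v0,v1,h) in dict(salt=(270,295,230,250,80),mug=(260,302,140,185,88),spice=(190,216,140,165,98)).items():
    s=W[v0:v1,u0:u1]; q=s[(s[...,2]>h)&(s[...,2]<h+60)]; print(n,len(q),q[:,:2].min(0),q[:,:2].max(0),q[:,2].max())
E
python3 p.py
```

```text
clock: 12.77
position: [296.2, 416.4, 338.5]
tool_rot: [[0.958, 0.287, 0.019], [0.287, -0.958, -0.002], [0.017, 0.007, -1.0]]
wrist_force: [0.5, -0.2, -0.2]
width: 42.8
rim 238 ((530.8182983398438, 183.38861083984375), (164.80035400390625, 171.6859130859375), 88.5544662475586)
bar 180 [516.1 212.  170.2] ((516.4283447265625, 212.38540649414062), (14.164571762084961, 78.5407943725586), 15.882963180541992)
salt 102 [427.2  76.5] [457.1 106.6] 92.25299843388589
mug 141 [611.1  41.2] [702.7 131.5] 99.0146271515969
spice 176 [676.4 282.4] [717.  320.7] 109.77029323658957
t12.87 [300.42 413.08 338.54] crate xy -138.72823052041946 559.7102735385112 yaw 16.39 tz [ 0.02 -0.01 -1.  ] w 42.6 [ 0.15  0.38 -0.7 ]
```

View pics/top10z.png

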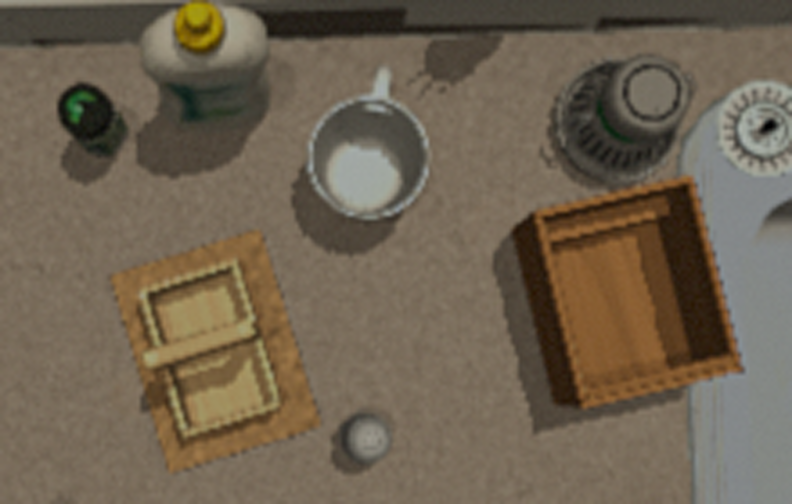

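View pics/scene10.png

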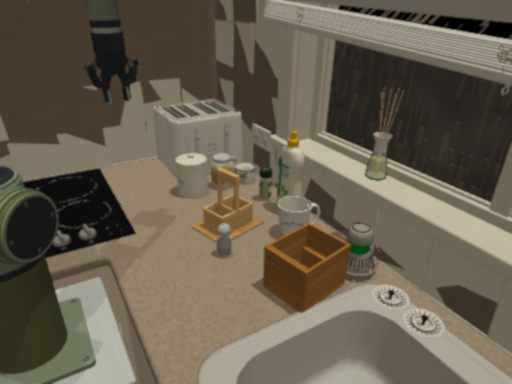

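The top view shows the caddy upright on the mat. Its bar centre is at (516.4, 212.4), against (516.3, 213.3) for the mat centre, and its yaw is 15.9° against 16.1°. The mug, salt and spice jar have not moved. I'll let the arm settle, then hand in.

```bash
python3 -m creep '0 0 0 0 .5;0 0 0 0 .5;0 0 0 0 .5;0 0 0 0 .5'; python3 -c "
from rig import finish_job
print(finish_job())"
```

```text
clock: 13.2
position: [301.4, 412.2, 338.4]
tool_rot: [[0.96, 0.28, 0.022], [0.28, -0.96, -0.005], [0.019, 0.011, -1.0]]
wrist_force: [-0.4, -0.6, -0.3]
width: 42.6
the job is handed in; nothing more can be done
None
```

The caddy is out of the crate and standing upright in the middle of the cork mat. I handed the job in at 13.2 s with the arm well clear.

**How it went:** The moves cannot tilt the tool, so I closed the vertical fingers loosely round the leaning handle bar. I then drew it along the arc about the caddy's lower +x edge until the caddy was level inside the crate. There I closed the grip; the pads sat flush on the 14 mm bar and both ends of the rim were at about 112 mm. I lifted it straight out, carried it over at height, set it down and let go. Wrist force readings stayed around 5 N or less throughout.

**Last checks, from the top camera after release:**

| | Caddy | Mat |
|---|---|---|
| Centre (mm) | (516.4, 212.4), taken at the handle bar | (516.3, 213.3) |
| Yaw | 15.9° | 16.1° |

- **Other objects:** the mug, salt shaker and spice jar matched their starting positions, apart from a 6 mm difference at one edge of the mug's reading, which the picture does not show as movement.
- **Check that failed:** a rectangle fit to the caddy's box rim picked up points from neighbouring objects, so I used the handle bar and the picture instead.
- **Disagreement:** the wrist and top cameras differed by about 3 mm on the crate's position. The cage grip had enough slack to absorb that.
- **Tilt at set-down:** the tool was about 1° off vertical, so one edge of the caddy touched first. It looks upright in the final pictures.

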